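Fit the shredding disc and hold the processor on pulse

TASK

Fit the shredding disc to the food processor: lower it, hub upward, over the upright spindle in the bowl until it sits fully down and level on the spindle's shoulder, and let go of it. Then turn the processor's dial clockwise past its first two clicks to the third, the pulse position at the end of its travel, and keep it there against its return spring: finish with the gripper still holding the dial at the third click and the disc still seated. Leave the mug, the tin and the jar where they are.

Things in the scene. Friction and masses are not known exactly. Their poses are not given: they have to be found in the camera images.
- processor: Food processor, fixed: white stepped housing 250 x 150 mm, yawed up to 20 degrees either way. Origin: centre of its underside, worktop height. Own +x points along its length to the round steel bowl (outer radius 62 mm, axis at own x +62 mm, rim 108 mm above the worktop). At its -x end, nearer the robot, is the control deck (70 mm above the worktop) with the dial.
- spindle_seat (a point): Centre of the spindle's shoulder in the middle of the bowl, 112 mm above the worktop; the seated disc's underside lies on it. The shoulder is 28 mm across; above it stands a steel pin 10 mm in diameter, 26 mm high, with a tapered tip.
- disc: Shredding disc (loose, about 0.12 kg): grey steel plate 100 mm in diameter, 4 mm thick, with an upright grey hub tube in its middle, 26 mm in diameter, top 40 mm above the plate's underside; a 15 mm bore runs through hub and plate. Starts flat on the worktop, hub up, left or right of the processor. Origin: centre of the underside; own z points up along the hub.
- hub_grip (a point): On the hub's axis, 28 mm above the disc's underside: a good height for the TCP to grip the hub from above (the plate's top is at 4 mm).
- dial_grip (a point): On the dial's upright axis, at own x -75 mm of the processor, 92 mm above the worktop. Black dial: round skirt (radius 27 mm, top 79 mm above the worktop) with an upright bar grip on it, 46 mm long, 12 mm thick, top 107 mm above the worktop. The point's x axis runs along the bar (at rest parallel to the processor's x) and turns with it.
- dial (a joint): Dial angle in rad: 0 at rest (off), growing clockwise from above. Clicks at 0.4, 0.8 and 1.2, stop at 1.27. A spring turns it back to 0 from anywhere when it is let go. Turning takes 0.05 to 0.12 Nm up to the first click, a peak of 0.14 Nm between the first and second, 0.17 Nm between the second and third; holding at the third takes 0.10 to 0.14 Nm.
- mug: Bystander: blue and white mug, 80 mm wide (117 with handle), 102 mm high, on the other side of the processor from the disc. Origin: centre of the underside.
- tin: Bystander: food tin 75 mm in diameter, 58 mm high, right of the bowl. Origin: centre of the underside.
- jar: Bystander: glass jar with black lid, 65 mm in diameter, 86 mm high, left of the bowl. Origin: centre of the underside.
There are look-alikes about, which are no part of the job. Of the things that look like the disc, the smallest one is meant.

How it is judged:
By the outcome, as a careful person would: the job done as asked, in the order asked, and still so for the second after the job is handed in, while the arm keeps its last pose, push and grip.
It also fails if it takes over 54 s, if anything falls off the work surface, if the arm or the gripper's body presses on something with over 40 N, if the wrist force passes 120 N, or if a joint passes its speed limit or range.

ROBOT

A 6-joint arm with a two-finger parallel gripper is mounted at the origin on a cart in front of the work surface, level with it; the furniture and walls round the work are solid. World frame = base frame: x ahead of the robot, y to its left, z up, the work surface at z = 0. Lengths are in m, angles in rad, forces in N, time in s.
With the tool pointing down it reaches from about 0.3 to 0.95 m from the base axis. Payload 3.1 kg.
Tool frame: the origin (TCP) lies between the finger pads, 19 mm behind the fingertips; this is the grasp point; z points along the fingers, y is the line along which they close (so a half turn about z gives the same grasp; the last joint's range is limited). The gripper opens to 85 mm and grips with 20 to 120 N. Pads are 22 mm wide; open, the fingers measure 114 mm over their backs; the gripper's body (76 mm by 85 mm) begins 54 mm behind the grasp point. The pads swing forward as they close: fully open they stand 13 mm farther back than shut.
Start: joints at [-1.395, 0.308, 1.634, -0, 1.2, -0.07], TCP at [0.152, -0.606, 0.25] pointing down, gripper open.
Joint ranges: [-3.06, 3.06], [-0.79, 1.96], [0.05, 2.63], [-1.19, 4.34], [0.05, 2.64], [-2.94, 2.94]. Speed limits (rad/s): [2.79, 2.79, 3.14, 3.14, 3.14, 3.14].

INTERFACE

Orientations are given as a unit quaternion [x, y, z, w].
In Python, from workcell import * gives the robot as it stands.
- The arm moves only by the shell command python3 -m creep 'ROWS' [FORCE]. ROWS is JSON, a list of rows, each a list of 3 entries, a list of its own where there are three numbers: the turn, a rotation vector about the tool's x, y, z in degrees, then the shift along the tool's x, y, z in cm, then the opening, from 0 (shut) to 1 (fully open). A call has 1 to 5 rows; each row shifts and turns the commanded pose from where the row before left it, along the tool's axes as they then stand; what a row does not reach is not made up. A row lasts 1/10 s, in which the tool goes at most 50 mm and 8.59 degrees, less where a joint would pass 70% of its speed; a pose out of reach is approached as far as the arm can. A call is refused whole if a number of a shift passes 5 or a number of a turn 8.59, either way. A call with a gripper value outside its range is refused whole. The fingers move at their own pace and stop on an object; FORCE is the grip in N (left out, the last holds). Time passes only in rows, so rows that do not move let the fingers close. It gives the time, the measured TCP pose, the force, the opening and the grip force at its end, in the units of the state.
- read_state(): the state, without advancing time (a new reading comes with each control period).
- read_camera(name): name is "scene" or "top"; returns (picture, depth): 384x512x3 uint8, red, green, blue; 384x512 float32, m along the optical axis (not along the pixel's ray), 0 where there is no reading.
- camera_model(name): a dict with "fx", "fy", "cx", "cy" (pixels), "R" (3x3) and "t" (3): a world point X has camera coordinates R X + t. Camera axes: x right, y down, z forward; pixel columns grow to the right and rows downward; lengths in m; the calibration is good to about 2 mm. A picture is of the moment at which its call begins. camera_model takes no time and is no camera call.
- close_job(): hands the job in; it is judged then, once.
Trained networks look in the newest picture that a camera, given by its name, has taken for a name from the list of things; names that differ only in an ending like _2 or _b are one class to them, and where a whole thing is asked for, a point or a joint stands for the part that bears it (a point fixed in the world has none). Each returns a list of dicts, best first, with "score" (0 to 1); they miss things now and then, are a little off and sometimes report something else, mostly with a low value. They report only what shows in the picture. A call takes as long as a camera call. They do not tell look-alikes from the thing itself.
- recognise(name, camera): "position" ([row, column] in pixels, amid what is visible of it).
- place_of(name, camera): "position" ([row, column] in pixels: a listed point, or the origin of a listed thing).
The state is a dict: "t": time; "joints": joint angles; "qvel": joint speeds; "joint_efforts": joint torques, N m; "tool_pos": TCP position; "orientation": TCP orientation; "wrist_force": force on the tool from outside, world axes, zero at the start; "wrist_torque": the same for the moment, N m; "opening": opening from 0.0 (shut) to 1.0 (fully open); "grip_force": force on a finger pad.
Only numpy, scipy, OpenCV 4.12 (cv2) and the standard library are available. Lean on these libraries where they do the work, as an engineer would, in place of code of your own. Each camera call takes 0.05 s, during which the arm holds its last target. There are 200 camera calls.

## Working session

There is one attempt and no reset: what is moved stays moved. The work goes in short steps, Python scripts to look and compute and a shell command to move; the robot and the scene stay as the last step left them, time stands still between calls to the robot, and variables do not carry over. Pictures are saved under pics/ and viewed, at most 10 in all, crops included, and the job is handed in when it is done.

```bash
mkdir -p pics; ls
cat > h.py <<'E'
from workcell import *
import numpy as np, cv2
from scipy.spatial.transform import Rotation as Ro
def pix2world(cam,rc,depth=None,z=None):
    m=camera_model(cam);R=np.array(m["R"]);t=np.array(m["t"])
    d=np.array([(rc[1]-m["cx"])/m["fx"],(rc[0]-m["cy"])/m["fy"],1.])
    c=-R.T@t; w=R.T@d
    if z is not None: return c+w*(z-c[2])/w[2]
    return c+w*depth
def proj(cam,X):
    m=camera_model(cam);p=np.array(m["R"])@np.array(X)+np.array(m["t"])
    return np.array([m["fy"]*p[1]/p[2]+m["cy"],m["fx"]*p[0]/p[2]+m["cx"]])
def ray(cam,rc):
    m=camera_model(cam);R=np.array(m["R"]);t=np.array(m["t"])
    d=R.T@np.array([(rc[1]-m["cx"])/m["fx"],(rc[0]-m["cy"])/m["fy"],1.])
    return -R.T@t, d/np.linalg.norm(d)
def tri(a,b):
    (p,u),(q,v)=ray(*a),ray(*b)
    s=np.linalg.lstsq(np.stack([u,-v],1),q-p,rcond=None)[0]
    A,B=p+s[0]*u,q+s[1]*v
    return (A+B)/2,np.linalg.norm(A-B)
E
python3 - <<'E'
from h import *
np.set_printoptions(precision=4,suppress=True)
ims=[]
for c in("scene","top"):
    p,d=read_camera(c);np.savez(f"{c}0.npz",p=p,d=d);cv2.imwrite(f"pics/{c}0.png",p[...,::-1])
    m=camera_model(c);print(c,-np.array(m["R"]).T@np.array(m["t"]),np.array(m["R"]).round(2).tolist(),m["fx"])
    for n in("disc","hub_grip","spindle_seat","dial_grip","processor","mug","tin","jar"):
        for r in place_of(n,c)[:4]: print(n,np.round(r["position"],1),round(r["score"],2))
s=read_state();print(s["t"],s["tool_pos"],s["orientation"])
E
```

```text
pics
scene [-0.5573  0.2837  0.9165] [[-0.1, -0.99, -0.01], [-0.58, 0.06, -0.81], [0.81, -0.08, -0.58]] 423.08540584263426
disc [232.6 228.5] 0.87
disc [245.3 106.1] 0.82
disc [250.4 175.3] 0.78
hub_grip [235.3 100.9] 0.73
hub_grip [240.6 173.4] 0.59
hub_grip [224.1 227.7] 0.55
hub_grip [194.9 375.6] 0.21
spindle_seat [178.5 307.3] 0.9
processor [217.7 303.1] 0.82
mug [225.7 407.4] 0.88
mug [178.7 305.5] 0.51
tin [195.8 374.3] 0.56
tin [201.  231.6] 0.54
jar [199.6 235.3] 0.67
jar [193.1 377.3] 0.34
top [0.3509 0.1939 1.3905] [[0.02, -1.0, 0.0], [-0.99, -0.02, -0.16], [0.16, -0.0, -0.99]] 347.1703491863718
disc [217.6 192.7] 0.88
disc [210.2 137.5] 0.88
disc [208.6 239.7] 0.66
hub_grip [207. 137.] 0.95
hub_grip [217. 189.] 0.92
hub_grip [202.7 239.1] 0.57
spindle_seat [203.9 295.5] 0.19
dial_grip [207.9 300. ] 0.63
processor [191.2 298. ] 0.74
mug [213.6 382.8] 0.6
tin [169.5 374. ] 0.6
jar [167.4 243.8] 0.53
jar [203.6 237.1] 0.16
0.9 [ 0.152  -0.6062  0.25  ] [ 0.9925  0.1226 -0.      0.    ]
```

View pics/scene0.png

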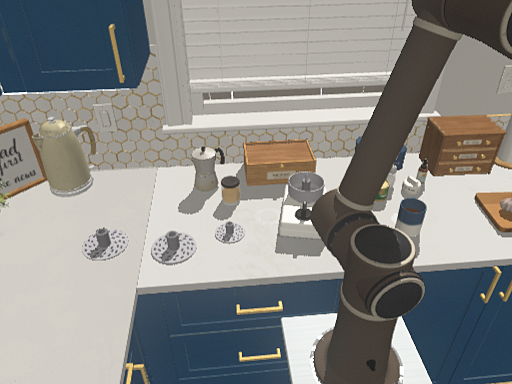

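View pics/top0.png

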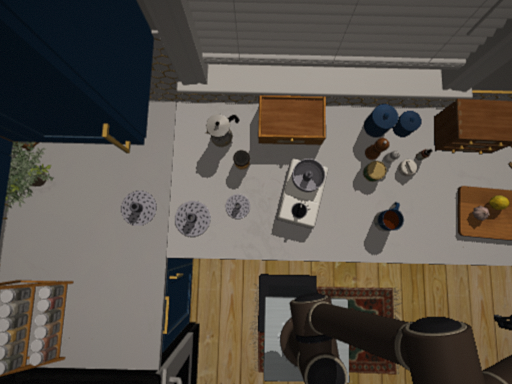

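The scene view shows three discs at (230,229), (246,174) and (243,105). In the top view they are at (207,237), (218,192) and (208,138); the smallest, nearest the processor, is the one at (207,237). The bowl is at about (176,308) and the dial at about (209,300) in the top view.

```bash
cat >> h.py <<'E'
def cloud(cam,d):
    m=camera_model(cam);R=np.array(m["R"]);t=np.array(m["t"])
    v,u=np.mgrid[:d.shape[0],:d.shape[1]]
    P=np.stack([(u-m["cx"])/m["fx"]*d,(v-m["cy"])/m["fy"]*d,d],-1)
    W=(P-t)@R; W[d<=0]=np.nan
    return W
E
python3 - <<'E'
from h import *
np.set_printoptions(precision=4,suppress=True)
for z in(0,.028,.04): print("disc top",z,pix2world("top",(207,237),z=z))
for c,rr in(("scene",(slice(200,260),slice(205,255))),("top",(slice(185,225),slice(220,255)))):
    f=np.load(c+"0.npz");W=cloud(c,f["d"])
    w=W[rr].reshape(-1,3);w=w[~np.isnan(w[:,0])]
    print(c,"table z",np.median(w[:,2]))
    h=w[w[:,2]>.028];print("hub",len(h),h.mean(0),h[:,2].max(),h.min(0),h.max(0))
    q=w[(w[:,2]>.003)];print("plate",len(q),q.min(0),q.max(0))
    w=W.reshape(-1,3);w=w[~np.isnan(w[:,0])]
    w=w[(abs(w[:,0]-.52)<.2)&(abs(w[:,1])<.14)]
    for a,b in((.064,.075),(.1,.106),(.106,.112),(.115,.15)):
        q=w[(w[:,2]>a)&(w[:,2]<b)]
        if len(q): print(a,b,len(q),q.mean(0),q.min(0),q.max(0),cv2.minAreaRect(q[:,:2].astype(np.float32)))
ims=[]
for c,(r,q) in(("scene",(150,205)),("top",(140,222))):
    p=np.load(c+"0.npz")["p"][r:r+100,q:q+130];ims.append(cv2.resize(p,None,fx=4,fy=4,interpolation=cv2.INTER_CUBIC)[:,:400*2])
im=np.vstack([cv2.resize(i,(390,300)) for i in ims]);cv2.imwrite("pics/c.png",cv2.resize(np.hstack([im[:300],im[300:]]),(780,300))[...,::-1])
E
```

```text
disc top 0 [0.4985 0.2768 0.    ]
disc top 0.028 [0.4955 0.2751 0.028 ]
disc top 0.04 [0.4942 0.2744 0.04  ]
scene table z 0.00015233754135497674
hub 47 [0.5009 0.2751 0.0361] 0.04188922459191305 [0.4852 0.2598 0.0281] [0.6424 0.2866 0.0419]
plate 519 [0.3695 0.1805 0.003 ] [0.6827 0.3529 0.0419]
0.064 0.075 536 [0.5105 0.054  0.0692] [ 0.427  -0.0515  0.064 ] [0.6782 0.1133 0.075 ] ((0.5540153384208679, 0.028518661856651306), (0.11754919588565826, 0.2540195882320404), 67.33535766601562)
0.1 0.106 143 [0.5911 0.0089 0.1033] [ 0.4579 -0.0567  0.1   ] [0.6762 0.0667 0.106 ] ((0.5702115893363953, -0.000650554895401001), (0.21237559616565704, 0.12249690294265747), 7.402755260467529)
0.106 0.112 100 [0.5913 0.0135 0.108 ] [ 0.4617 -0.0553  0.106 ] [0.6748 0.0662 0.1117] ((0.5806986689567566, 0.03018055111169815), (0.11906708776950836, 0.20745505392551422), 54.48832702636719)
0.115 0.15 18 [0.6105 0.0076 0.127 ] [0.5985 0.004  0.1163] [0.6152 0.0162 0.1403] ((0.6054993867874146, 0.009442363865673542), (0.007958394475281239, 0.017774926498532295), 69.89057922363281)
top table z 0.0007291583
[... 240 characters left out ...]
6 0.075 ] ((0.5543610453605652, 0.01793447881937027), (0.1406915783882141, 0.24403472244739532), 75.85115814208984)
0.1 0.106 58 [0.5806 0.0081 0.1036] [ 0.463  -0.0551  0.1001] [0.677  0.0633 0.106 ] ((0.5810413360595703, 0.028567597270011902), (0.11807937175035477, 0.20897585153579712), 56.40280532836914)
0.106 0.112 102 [0.5859 0.012  0.1084] [ 0.4624 -0.0576  0.106 ] [0.6769 0.0635 0.1117] ((0.5735437870025635, -0.0021396800875663757), (0.20770598948001862, 0.1220308169722557), 7.820444583892822)
0.115 0.15 13 [0.6155 0.0038 0.1266] [ 0.6043 -0.0068  0.1162] [0.6276 0.0085 0.1436] ((0.6149179339408875, 0.00569838285446167), (0.018687844276428223, 0.017276812344789505), 37.30628204345703)
```

View pics/c.png

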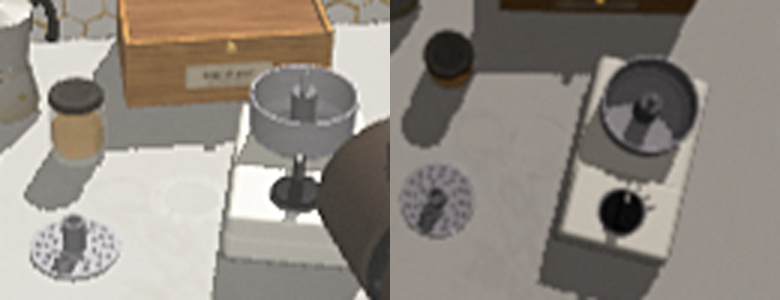

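The crop shows the bowl with its spindle, the dial with its bar lying along the housing, and the disc lying flat with its hub up.

Run:
```python
from h import *
from scipy.optimize import least_squares
np.set_printoptions(precision=4,suppress=True)
for c in("scene","top"):
    f=np.load(c+"0.npz");w=cloud(c,f["d"]).reshape(-1,3);w=w[~np.isnan(w[:,0])]
    g=lambda x,y,r,a,b:w[(np.hypot(w[:,0]-x,w[:,1]-y)<r)&(w[:,2]>a)&(w[:,2]<b)]
    q=g(.614,.005,.075,.1,.114)
    q=q[np.hypot(q[:,0]-.614,q[:,1]-.005)>.05]
    s=least_squares(lambda p:np.hypot(q[:,0]-p[0],q[:,1]-p[1])-p[2],[.614,.005,.06],loss="soft_l1",f_scale=.002);print(c,"bowl",s.x,len(q))
    q=g(.614,.005,.02,.114,.16);print("pin",q.mean(0),q.min(0),q.max(0))
    q=g(.48,.028,.04,.096,.115);print("bar",len(q),q.mean(0),q.max(0),cv2.minAreaRect(q[:,:2].astype(np.float32)))
    q=g(.48,.028,.04,.076,.082);print("skirt",len(q),q.mean(0),cv2.minEnclosingCircle(q[:,:2].astype(np.float32)))
    q=g(.5,.275,.03,.03,.05);print("hub",len(q),q.mean(0),cv2.minEnclosingCircle(q[:,:2].astype(np.float32)))
    q=g(.5,.275,.06,.002,.007);print("plate",len(q),q.mean(0),cv2.minEnclosingCircle(q[:,:2].astype(np.float32)))
    q=g(.554,.02,.18,.066,.073);q=q[q[:,0]<.5];print("deck",len(q),cv2.minAreaRect(q[:,:2].astype(np.float32)))
```

```text
scene bowl [0.6136 0.0057 0.0602] 171
pin [0.6105 0.0075 0.1264] [0.5985 0.004  0.1148] [0.6152 0.0162 0.1403]
bar 42 [0.478  0.0377 0.1047] [0.5034 0.0473 0.1093] ((0.4799647331237793, 0.03720488399267197), (0.01146790012717247, 0.045524150133132935), 75.29920196533203)
skirt 92 [0.4787 0.0411 0.0785] ((0.47985315322875977, 0.03784983605146408), 0.028963007032871246)
hub 44 [0.4983 0.2753 0.0366] ((0.49938932061195374, 0.2738509476184845), 0.014300549402832985)
plate 333 [0.4918 0.2773 0.004 ] ((0.4995453953742981, 0.27475735545158386), 0.05956276133656502)
deck 244 ((0.46495309472084045, 0.06026625633239746), (0.10361887514591217, 0.05801589414477348), 72.60767364501953)
top bowl [0.6158 0.0042 0.06  ] 106
pin [0.6143 0.0053 0.1243] [ 0.6043 -0.0068  0.1142] [0.6276 0.0152 0.1436]
bar 40 [0.4831 0.0361 0.1062] [0.504  0.0442 0.1112] ((0.4828881621360779, 0.035775765776634216), (0.010979335755109787, 0.04364036023616791), 78.16617584228516)
skirt 93 [0.4816 0.036  0.0785] ((0.4783424139022827, 0.028487378731369972), 0.03431447595357895)
hub 25 [0.5013 0.2731 0.0384] ((0.5016390681266785, 0.27365463972091675), 0.013082513585686684)
plate 302 [0.5015 0.2709 0.004 ] ((0.4999828636646271, 0.27432429790496826), 0.05946609750390053)
deck 387 ((0.4717867970466614, 0.03801760822534561), (0.14063303172588348, 0.07618170231580734), 79.27177429199219)
```

```bash
for i in 1; do python3 -m creep '[[[0,0,0],[2.7,-3.8,0],1],[[0,0,0],[2.7,-3.8,0],1],[[0,0,0],[2.7,-3.8,0],1],[[0,0,0],[2.7,-3.8,0],1],[[0,0,0],[2.7,-3.8,0],1]]' 40; done
python3 -m creep '[[[0,0,0],[2.7,-3.8,0],1],[[0,0,0],[2.7,-3.8,0],1],[[0,0,0],[2.7,-3.8,0],1],[[0,0,0],[2.7,-3.8,0],1],[[0,0,0],[2.7,-3.8,0],1]]'
```

```text
t: 1.4
tool_pos: [0.2372, -0.3874, 0.2501]
orientation: [0.992, 0.122, 0.0, 0.0]
wrist_force: [-0.1, 0.7, -1.1]
opening: 1.001
grip_force: 0.0
t: 1.9
tool_pos: [0.3219, -0.1704, 0.2504]
orientation: [0.993, 0.122, 0.001, 0.001]
wrist_force: [1.2, 0.5, 0.2]
opening: 1.004
grip_force: 0.0
```

```bash
python3 -m creep '[[[0,0,0],[2.7,-3.8,0],1],[[0,0,0],[2.7,-3.8,0],1],[[0,0,0],[2.7,-3.8,0],1],[[0,0,0],[2.7,-3.8,0],1],[[0,0,0],[2.7,-3.8,0],1]]' | head -2
python3 -m creep '[[[0,0,0],[2.7,-3.8,0],1],[[0,0,0],[2.7,-3.8,0],1],[[0,0,0],[2.7,-3.8,0],1],[[0,0,0],[2.7,-3.8,0],1],[[0,0,0],[2.7,-3.8,0],1]]' |head -2
python3 -m creep '[[[0,0,-8.5],[0,0,0],1],[[0,0,-8.5],[0,0,0],1],[[0,0,-8.5],[0,0,0],1],[[0,0,-8.5],[0,0,0],1],[[0,0,-8.5],[0,0,0],1]]' |head -3
python3 -m creep '[[[0,0,-8.5],[0,0,0],1],[[0,0,-8.5],[0,0,0],1],[[0,0,-8.5],[0,0,0],1],[[0,0,-8.5],[0,0,0],1],[[0,0,-8.5],[0,0,0],1]]' |head -3
python3 -m creep '[[[0,0,-8.5],[0,0,0],1],[[0,0,-8.5],[0,0,0],1],[[0,0,-8.5],[0,0,0],1],[[0,0,-8.5],[0,0,0],1],[[0,0,-8.5],[0,0,0],1]]' |head -3
python3 -m creep '[[[0,0,-8.5],[0,0,0],1],[[0,0,-8.5],[0,0,0],1],[[0,0,-8.3],[0,0,0],1],[[0,0,0],[0,0,0],1]]'
cat >> h.py <<'E'
def delta(X,heading=None):
    s=read_state();R=Ro.from_quat(s["orientation"])
    d=R.inv().apply(np.array(X)-s["tool_pos"])*100
    x=R.as_matrix()[:,0];print("tool shift cm",d.round(2),"heading",np.degrees(np.arctan2(x[1],x[0])).round(2),"z axis",R.as_matrix()[:,2].round(4),"pos",np.round(s["tool_pos"],4),"t",s["t"],"j",np.round(s["joints"],2))
E
python3 -c "
from h import *
for c in ('scene','top'):
  p,d=read_camera(c);np.savez(c+'1.npz',p=p,d=d);cv2.imwrite('pics/'+c+'1.png',p[...,::-1])
  w=cloud(c,d).reshape(-1,3);w=w[~np.isnan(w[:,0])]
  g=lambda x,y,r,a,b:w[(np.hypot(w[:,0]-x,w[:,1]-y)<r)&(w[:,2]>a)&(w[:,2]<b)]
  for q in (g(.48,.036,.04,.096,.115),): print(c,len(q),cv2.minAreaRect(q[:,:2].astype(np.float32)))
delta([.5,.274,.028])
"
```

```text
t: 2.4
tool_pos: [0.4067, 0.0472, 0.2505]
t: 2.9
tool_pos: [0.4914, 0.2644, 0.2501]
t: 3.4
tool_pos: [0.4909, 0.2625, 0.25]
orientation: [0.879, 0.477, 0.0, 0.0]
t: 3.9
tool_pos: [0.4909, 0.2623, 0.2501]
orientation: [0.647, 0.763, 0.0, 0.0]
t: 4.4
tool_pos: [0.4909, 0.2623, 0.2501]
orientation: [0.326, 0.945, 0.0, 0.0]
t: 4.8
tool_pos: [0.4909, 0.2623, 0.2501]
orientation: [0.114, 0.993, 0.0, 0.0]
wrist_force: [-0.4, -0.7, 0.3]
opening: 0.996
grip_force: 0.0
scene 0 ((0.0, 0.0), (0.0, 0.0), 0.0)
top 41 ((0.482961505651474, 0.03609465807676315), (0.012115713208913803, 0.04316270351409912), 80.56510162353516)
tool shift cm [-0.61  1.34 22.2 ] heading 166.71 z axis [ 1.e-04  1.e-04 -1.e+00] pos [0.4909 0.2623 0.25  ] t 4.9 j [ 0.41  0.18  1.8   0.    1.17 -0.93]
```

```bash
python3 -m creep '[[[0,0,0],[-0.6,1.3,4],0.8],[[0,0,0],[0,0,4],0.8],[[0,0,0],[0,0,4],0.8],[[0,0,0],[0,0,4],0.8],[[0,0,0],[0,0,3],0.8]]'
python3 -m creep '[[[0,0,0],[0,0,1.5],0.8],[[0,0,0],[0,0,1],0.8],[[0,0,0],[0,0,0.5],0.8],[[0,0,0],[0,0,0],0.8]]'
python3 -c "
from h import *
delta([.5,.274,.030])"
```

```text
t: 5.4
tool_pos: [0.4984, 0.2731, 0.0574]
orientation: [0.116, 0.993, -0.001, -0.001]
wrist_force: [0.2, -0.5, -0.8]
opening: 0.801
grip_force: 0.0
t: 5.8
tool_pos: [0.5004, 0.274, 0.0306]
orientation: [0.114, 0.993, 0.0, 0.001]
wrist_force: [-0.1, 0.0, 1.0]
opening: 0.8
grip_force: 0.0
tool shift cm [ 0.04 -0.01  0.06] heading 166.86 z axis [ 1.1e-03  5.0e-04 -1.0e+00] pos [0.5004 0.274  0.0306] t 5.8 j [ 0.42  0.5   1.88  0.    0.76 -0.92]
```

```bash
python3 -m creep '[[[0,0,0],[0,0,0],0],[[0,0,0],[0,0,0],0],[[0,0,0],[0,0,0],0],[[0,0,0],[0,0,0],0],[[0,0,0],[0,0,0],0]]' 50
python3 -m creep '[[[0,0,0],[0,0,0],0],[[0,0,0],[0,0,0],0],[[0,0,0],[0,0,0],0]]' 50
python3 -m creep '[[[0,0,0],[0,0,-1],0],[[0,0,0],[0,0,-4],0],[[0,0,0],[0,0,-4.5],0],[[0,0,0],[0,0,-4.5],0],[[0,0,0],[0,0,-4],0]]'
python3 -m creep '[[[0,0,0],[0,0,-2],0],[[0,0,0],[0,0,0],0],[[0,0,0],[0,0,0],0]]'
python3 - <<'E'
from h import *
s=read_state();x0,y0,z0=s["tool_pos"];print(s["tool_pos"])
ims=[]
for c in("scene","top"):
    p,d=read_camera(c);np.savez(c+"2.npz",p=p,d=d)
    w=cloud(c,d).reshape(-1,3);w=w[~np.isnan(w[:,0])]
    q=w[(np.hypot(w[:,0]-x0,w[:,1]-y0)<.07)&(abs(w[:,2]-(z0-.028))<.012)]
    print(c,len(q),q.mean(0),cv2.minEnclosingCircle(q[:,:2].astype(np.float32)),q[:,2].min(),q[:,2].max())
    A=np.c_[q[:,:2]-[x0,y0],np.ones(len(q))];print("plane",np.linalg.lstsq(A,q[:,2],rcond=None)[0])
    r,k=np.clip(proj(c,[x0,y0,z0-.02]).astype(int),60,320);ims.append(cv2.resize(p[r-60:r+60,k-60:k+60],(390,390)))
cv2.imwrite("pics/c2.png",np.hstack(ims)[...,::-1])
delta([.6147,.005,.25])
E
```

```text
t: 6.3
tool_pos: [0.5009, 0.2744, 0.0316]
orientation: [0.114, 0.993, 0.001, 0.001]
wrist_force: [-1.2, 0.5, 6.2]
opening: 0.291
grip_force: 49.0
t: 6.6
tool_pos: [0.5009, 0.2743, 0.0315]
orientation: [0.114, 0.993, 0.001, 0.001]
wrist_force: [-0.9, 0.2, 5.4]
opening: 0.294
grip_force: 49.0
t: 7.1
tool_pos: [0.4994, 0.2733, 0.2122]
orientation: [0.114, 0.993, -0.0, 0.0]
wrist_force: [0.3, 0.7, -1.0]
opening: 0.292
grip_force: 49.4
t: 7.4
tool_pos: [0.499, 0.2733, 0.2295]
orientation: [0.114, 0.993, -0.0, -0.0]
wrist_force: [-0.1, -0.6, -2.1]
opening: 0.294
grip_force: 49.4
[0.49903937 0.27327493 0.22948123]
scene 388 [0.48452188 0.27190603 0.20192088] ((0.49594229459762573, 0.2719787061214447), 0.051066894084215164) 0.19686940437978412 0.2133716575913641
plane [ 7.84102744e-03 -6.70165977e-05  2.02034617e-01]
top 207 [0.47148729 0.26757844 0.20037542] ((0.49765121936798096, 0.26981064677238464), 0.0490870326757431) 0.19465132437470836 0.20554022897870594
plane [-0.00388357  0.00263451  0.20028343]
tool shift cm [-17.44 -23.44  -2.25] heading 166.88 z axis [-0.0044 -0.002  -1.    ] pos [0.498  0.2728 0.2274] t 7.5 j [ 0.42  0.22  1.79 -0.    1.13 -0.92]
```

View pics/c2.png

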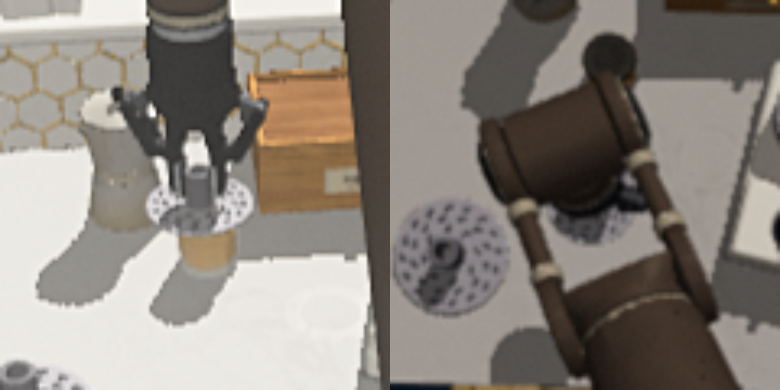

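The picture shows the disc hanging level in the grip, held by its hub.

```bash
python3 -m creep '[[[0,0,0],[-1.2,-1.4,0],0],[[0,0,0],[-2.2,-3,0],0],[[0,0,0],[-2.5,-3.5,0],0],[[0,0,0],[-2.5,-3.5,0],0],[[0,0,0],[-2.5,-3.5,0],0]]' | head -2
python3 -m creep '[[[0,0,0],[-2.5,-3.5,0],0],[[0,0,0],[-2.2,-3,0],0],[[0,0,0],[-1.2,-1.4,0],0],[[0,0,0],[-0.6,-0.6,1],0],[[0,0,0],[0,0,2],0]]' | head -2
python3 -m creep '[[[0,0,0],[0,0,1],0],[[0,0,0],[0,0,0],0],[[0,0,0],[0,0,0],0]]'
python3 - <<'E'
from h import *
for k in range(1): 
  s=read_state();x0,y0,z0=s["tool_pos"];print(s["tool_pos"])
ims=[]
for c in("scene","top"):
    p,d=read_camera(c);np.savez(c+"3.npz",p=p,d=d);s=read_state();x0,y0,z0=s["tool_pos"]
    w=cloud(c,d).reshape(-1,3);w=w[~np.isnan(w[:,0])]
    q=w[(np.hypot(w[:,0]-x0,w[:,1]-y0)<.07)&(abs(w[:,2]-(z0-.027))<.008)]
    print(c,s["tool_pos"],len(q),q.mean(0),cv2.minEnclosingCircle(q[:,:2].astype(np.float32)),q[:,2].min(),q[:,2].max())
    q=w[(np.hypot(w[:,0]-.6147,w[:,1]-.005)<.07)&(w[:,2]>.1)&(w[:,2]<.113)]
    print("bowl",len(q),cv2.minEnclosingCircle(q[:,:2].astype(np.float32)) if len(q) else 0)
    r,k=np.clip(proj(c,[x0,y0,z0-.02]).astype(int),60,320);ims.append(cv2.resize(p[r-50:r+50,k-50:k+50],(390,390)))
cv2.imwrite("pics/c3.png",np.hstack(ims)[...,::-1])
delta([.6147,.005,.18])
E
```

```text
t: 8.0
tool_pos: [0.5709, 0.1022, 0.2271]
t: 8.5
tool_pos: [0.6172, 0.0058, 0.1996]
t: 8.8
tool_pos: [0.6154, 0.0074, 0.1892]
orientation: [0.114, 0.994, 0.0, -0.001]
wrist_force: [0.5, 0.1, -0.1]
opening: 0.294
grip_force: 49.5
[0.61540018 0.00736247 0.18919578]
scene [0.61610797 0.00717056 0.19017134] 1 [ 0.60244144 -0.04276564  0.15743095] ((0.6024414300918579, -0.04276563972234726), 9.999999747378752e-05) 0.1574309504456825 0.1574309504456825
bowl 19 ((0.5981829166412354, -0.044389624148607254), 0.03465580195188522)
top [0.61651577 0.00699952 0.19072426] 150 [0.59963213 0.02277559 0.16277901] ((0.6148678660392761, 0.004680505488067865), 0.049495261162519455) 0.15696190003659907 0.1699706271919632
bowl 37 ((0.6156772375106812, 0.004124919418245554), 0.061554066836833954)
tool shift cm [ 0.13 -0.24  1.07] heading 166.95 z axis [ 0.0013  0.     -1.    ] pos [0.6165 0.007  0.1907] t 8.9 j [-0.06  0.35  1.7   0.    1.09 -1.4 ]
```

View pics/c3.png

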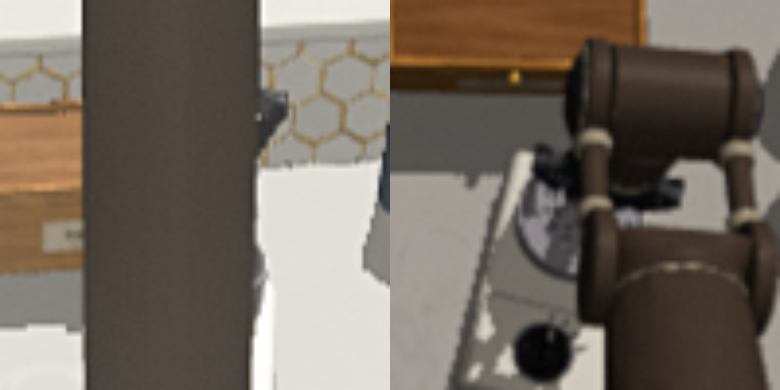

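The disc is above the bowl, nearly concentric with it in the top view; I'll fit both circles more carefully.

Run:
```python
from h import *
from scipy.optimize import least_squares
np.set_printoptions(precision=4,suppress=True)
def fit(w,c0,R,za,zb,lab):
    q=w[(w[:,2]>za)&(w[:,2]<zb)];v=q[:,:2]-c0;r=np.hypot(*v.T);a=np.degrees(np.arctan2(v[:,1],v[:,0]))//8
    q=q[r<R+.012];a=a[r<R+.012];r=r[r<R+.012]
    e=np.array([q[a==k][r[a==k].argmax()] for k in np.unique(a) if r[a==k].max()>R-.005])
    s=least_squares(lambda p:np.hypot(e[:,0]-p[0],e[:,1]-p[1])-R,c0,loss="soft_l1",f_scale=.001)
    print(lab,len(e),s.x,"rms",np.sqrt(np.mean(s.fun**2)),"angles",np.degrees(np.arctan2(e[:,1]-c0[1],e[:,0]-c0[0])).round(0).astype(int).tolist())
def W(f,c):
    w=cloud(c,np.load(f)["d"]).reshape(-1,3);return w[~np.isnan(w[:,0])]
fit(W("top3.npz","top"),np.array([.616,.006]),.05,.152,.168,"disc held")
fit(W("top0.npz","top"),np.array([.615,.005]),.062,.1,.113,"bowl before")
fit(W("scene0.npz","scene"),np.array([.615,.005]),.062,.1,.113,"bowl scene")
fit(W("top3.npz","top"),np.array([.615,.005]),.062,.1,.113,"bowl now")
for c in("top","scene"):
    fit(W(c+"0.npz",c),np.array([.5,.274]),.05,.0025,.008,"disc table "+c)
    fit(W(c+"2.npz",c),np.array([.498,.273]),.05,.192,.207,"disc lifted "+c)
print(place_of("spindle_seat","top")[:2])
```

```text
disc held 16 [0.6177 0.0033] rms 0.0014144596975578625 angles [-114, -108, -104, 72, 76, 81, 94, 102, 112, 117, 121, 133, 139, 151, 155, 161]
bowl before 45 [0.6163 0.0042] rms 0.0015252571236441825 angles [-178, -171, -163, -160, -147, -144, -129, -125, -116, -108, -103, -93, -86, -74, -72, -63, -55, -41, -36, -31, -23, -12, -5, 5, 9, 23, 31, 41, 51, 58, 64, 73, 81, 96, 103, 106, 114, 123, 133, 140, 148, 156, 164, 171, 179]
bowl scene 46 [0.6134 0.0056] rms 0.0017596353707919497 angles [-180, -171, -167, -157, -148, -138, -135, -127, -120, -111, -101, -91, -82, -76, -71, -64, -49, -45, -33, -28, -20, -10, -1, 3, 13, 21, 24, 32, 47, 48, 57, 65, 78, 85, 95, 99, 107, 118, 122, 135, 141, 151, 157, 162, 174, 177]
bowl now 17 [0.6161 0.0027] rms 0.0007874188396899623 angles [-89, 53, 58, 67, 73, 80, 93, 103, 106, 114, 123, 133, 140, 148, 156, 164, 171]
disc table top 41 [0.5005 0.2719] rms 0.0055454206845182335 angles [-176, -173, -162, -153, -151, -142, -131, -123, -120, -107, -103, -91, -87, -73, -67, -58, -52, -43, -36, -25, -19, -15, 0, 8, 24, 30, 34, 40, 53, 64, 75, 89, 101, 106, 119, 120, 129, 142, 158, 171, 179]
disc lifted top 23 [0.4996 0.2704] rms 0.0015286144437935013 angles [-177, -169, -166, -153, -144, -139, -133, -122, -117, -109, -69, -64, -53, 109, 119, 128, 134, 141, 147, 152, 161, 174, 178]
disc table scene 36 [0.4976 0.2769] rms 0.005059614021523252 angles [-177, -174, -161, -154, -145, -143, -132, -120, -117, -105, -89, -75, -63, -44, -32, -22, 8, 20, 27, 38, 52, 69, 79, 84, 95, 102, 109, 118, 122, 134, 142, 150, 152, 164, 173, 177]
disc lifted scene 36 [0.498  0.2718] rms 0.0015621831969772025 angles [-178, -169, -164, -157, -150, -142, -131, -128, -117, -109, -101, -94, -81, -75, -64, -60, -46, -39, 36, 50, 63, 68, 76, 84, 92, 102, 107, 112, 126, 133, 142, 147, 158, 162, 168, 179]
[{'position': [174.3, 309.4], 'score': 0.58}]
```

```bash
python3 -m creep '[[[0,0,0],[0.15,0,0],0],[[0,0,0],[0,0,1],0],[[0,0,0],[0,0,0.7],0],[[0,0,0],[0,0,0],0]]'
python3 -m creep '[[[0,0,0],[0,0,0.4],0],[[0,0,0],[0,0,0.4],0],[[0,0,0],[0,0,0.2],0],[[0,0,0],[0,0,0],0]]'
python3 -c "
from h import *
delta([.615,.0072,.1435])"
```

```text
t: 9.35
tool_pos: [0.6131, 0.0067, 0.171]
orientation: [0.114, 0.993, -0.0, -0.002]
wrist_force: [0.0, 0.4, -0.7]
opening: 0.299
grip_force: 49.5
t: 9.75
tool_pos: [0.6143, 0.0066, 0.1625]
orientation: [0.114, 0.993, -0.0, -0.0]
wrist_force: [-0.2, 0.6, -1.4]
opening: 0.292
grip_force: 49.5
tool shift cm [-0.06  0.08  1.9 ] heading 166.88 z axis [-9.e-04  1.e-04 -1.e+00] pos [0.6143 0.0066 0.1625] t 9.75 j [-0.06  0.38  1.73  0.    1.03 -1.4 ]
```

```bash
python3 -m creep '[[[0,0,0],[0,0,0.4],0],[[0,0,0],[0,0,0.4],0],[[0,0,0],[0,0,0.3],0],[[0,0,0],[0,0,0],0]]'
python3 -m creep '[[[0,0,0],[0,0,0.3],0],[[0,0,0],[0,0,0.2],0],[[0,0,0],[0,0,0],0]]'
python3 -m creep '[[[0,0,0],[0,0,0.2],0],[[0,0,0],[0,0,0],0]]'
```

```text
t: 10.15
tool_pos: [0.6141, 0.0066, 0.1512]
orientation: [0.114, 0.993, -0.0, -0.001]
wrist_force: [-0.6, 0.4, -1.2]
opening: 0.288
grip_force: 49.5
t: 10.45
tool_pos: [0.6143, 0.0066, 0.1466]
orientation: [0.114, 0.993, -0.0, -0.0]
wrist_force: [0.3, -1.6, -1.9]
opening: 0.293
grip_force: 49.5
t: 10.65
tool_pos: [0.6144, 0.0066, 0.1448]
orientation: [0.114, 0.993, -0.0, -0.0]
wrist_force: [-1.7, 0.5, -1.1]
opening: 0.29
grip_force: 49.5
```

```bash
python3 -m creep '[[[0,0,0],[0,0,0.15],0],[[0,0,0],[0,0,0],0]]'
python3 -m creep '[[[0,0,0],[0,0,0.1],0],[[0,0,0],[0,0,0],0]]'
python3 -m creep '[[[0,0,0],[0,0,0.1],0],[[0,0,0],[0,0,0],0]]'
```

```text
t: 10.85
tool_pos: [0.6148, 0.0066, 0.1436]
orientation: [0.114, 0.993, 0.0, 0.0]
wrist_force: [-0.0, 0.5, -1.1]
opening: 0.293
grip_force: 49.5
t: 11.05
tool_pos: [0.6148, 0.0066, 0.1436]
orientation: [0.114, 0.993, -0.0, 0.0]
wrist_force: [-1.9, -0.5, 4.4]
opening: 0.294
grip_force: 50.0
t: 11.25
tool_pos: [0.6149, 0.0066, 0.1435]
orientation: [0.114, 0.993, -0.0, 0.0]
wrist_force: [-4.1, 0.4, 9.2]
opening: 0.288
grip_force: 50.5
```

```bash
python3 -m creep '[[[0,0,0],[0,0,0],0.6],[[0,0,0],[0,0,0],0.6],[[0,0,0],[0,0,0],0.6],[[0,0,0],[0,0,0],0.6]]'
python3 -m creep '[[[0,0,0],[0,0,-0.5],0.6],[[0,0,0],[0,0,-2],0.6],[[0,0,0],[0,0,-4],0.6],[[0,0,0],[0,0,-3],0.6],[[0,0,0],[0,0,0],0.6]]'
python3 -c "
from h import *
delta([.4815,.038,.23])"
```

```text
t: 11.65
tool_pos: [0.6144, 0.0066, 0.141]
orientation: [0.114, 0.993, 0.0, -0.0]
wrist_force: [0.1, 0.1, 0.2]
opening: 0.601
grip_force: 0.0
t: 12.15
tool_pos: [0.6185, 0.0064, 0.243]
orientation: [0.114, 0.993, 0.0, 0.006]
wrist_force: [0.2, -0.3, 1.8]
opening: 0.604
grip_force: 0.0
tool shift cm [14.07 -0.03  1.13] heading 166.89 z axis [ 1.170e-02 -7.000e-04 -9.999e-01] pos [0.6185 0.0064 0.243 ] t 12.15 j [-0.06  0.3   1.66  0.    1.17 -1.4 ]
```

```bash
python3 -m creep '[[[0,0,0],[1.7,0,0],0.6],[[0,0,0],[3.5,0,0],0.6],[[0,0,0],[4,0,0],0.6],[[0,0,0],[3,0,0],0.6],[[0,0,0],[1.5,0,0],0.6]]' | head -2
python3 -m creep '[[[0,0,0],[0,0,0],0.6],[[0,0,0],[0,0,0],0.6],[[0,0,0],[0,0,0],0.6]]' | head -2
python3 - <<'E'
from h import *
ims=[]
for c in("scene","top"):
    p,d=read_camera(c);np.savez(c+"4.npz",p=p,d=d)
    w=cloud(c,d).reshape(-1,3);w=w[~np.isnan(w[:,0])]
    q=w[(np.hypot(w[:,0]-.615,w[:,1]-.0055)<.053)&(w[:,2]>.107)&(w[:,2]<.125)]
    print(c,len(q),np.median(q[:,2]),cv2.minEnclosingCircle(q[:,:2].astype(np.float32)))
    m=q.mean(0);print("plane",np.linalg.lstsq(np.c_[q[:,:2]-m[:2],np.ones(len(q))],q[:,2],rcond=None)[0])
    q=w[(np.hypot(w[:,0]-.615,w[:,1]-.0055)<.02)&(w[:,2]>.135)&(w[:,2]<.17)];print("hub",len(q),q.mean(0) if len(q) else 0,q[:,2].max())
    r,k=proj(c,[.55,.02,.1]).astype(int);ims.append(cv2.resize(p[r-50:r+50,k-50:k+50],(390,390)))
cv2.imwrite("pics/c4.png",np.hstack(ims)[...,::-1])
delta([.4815,.038,.1])
E
```

```text
t: 12.65
tool_pos: [0.4778, 0.0382, 0.2352]
t: 12.95
tool_pos: [0.4823, 0.0375, 0.2367]
scene 0 nan ((0.0, 0.0), 0.0)
plane [0. 0. 0.]
  return _methods._mean(a, axis=axis, dtype=dtype,
  ret = ret.dtype.type(ret / rcount)
<stdin>:8: RuntimeWarning: Mean of empty slice.
  ret = um.true_divide(
Traceback (most recent call last):
ValueError: zero-size array to reduction operation maximum which has no identity
```

Run:
```python
from h import *
c="top"
p,d=read_camera(c)
w=cloud(c,d).reshape(-1,3);w=w[~np.isnan(w[:,0])]
q=w[(np.hypot(w[:,0]-.615,w[:,1]-.0055)<.053)&(w[:,2]>.107)&(w[:,2]<.125)]
m=q.mean(0);print(len(q),np.median(q[:,2]),cv2.minEnclosingCircle(q[:,:2].astype(np.float32)),"plane",np.linalg.lstsq(np.c_[q[:,:2]-m[:2],np.ones(len(q))],q[:,2],rcond=None)[0])
q=w[(np.hypot(w[:,0]-.615,w[:,1]-.0055)<.02)&(w[:,2]>.135)&(w[:,2]<.17)];print("hub",len(q),q)
r,k=proj(c,[.58,.02,.1]).astype(int);cv2.imwrite("pics/c4.png",cv2.resize(p[r-40:r+40,k-50:k+50],(500,400))[...,::-1])
delta([.4815,.038,.1])
```

```text
296 0.11629989903338853 ((0.6166914701461792, 0.004211651161313057), 0.049112603068351746) plane [-0.01295764 -0.00335645  0.11619694]
hub 37 [[ 0.62455959  0.00911669  0.14881439]
 [ 0.62356647  0.00620091  0.15370965]
 [ 0.6241509   0.00220641  0.1514474 ]
 [ 0.62452385 -0.00165012  0.15014535]
 [ 0.62072012  0.01278969  0.14888951]
 [ 0.61971076  0.00988292  0.15392841]
 [ 0.62260458  0.00428049  0.14101183]
 [ 0.62238835  0.00081567  0.14240328]
 [ 0.62028299 -0.00127208  0.15247716]
 [ 0.62012082 -0.00473573  0.15361572]
 [ 0.61747444  0.01606523  0.14621233]
 [ 0.61655042  0.01309008  0.15092573]
 [ 0.62009274  0.00340582  0.13520339]
 [ 0.61880064 -0.00290821  0.14203402]
 [ 0.61553932 -0.00407866  0.15763159]
 [ 0.61404192  0.01586022  0.14476714]
 [ 0.61173608  0.01384652  0.15608813]
 [ 0.6157066   0.00747843  0.13770378]
 [ 0.61519642  0.00422054  0.14052594]
 [ 0.61501082 -0.00286866  0.14221879]
 [ 0.61356354 -0.00537814  0.14946501]
 [ 0.61368954 -0.00906127  0.14927437]
 [ 0.61096908  0.0154048   0.14156997]
 [ 0.60912185  0.01308608  0.15085272]
 [ 0.60880251  0.00972956  0.15279569]
 [ 0.61229517  0.00360829  0.13644629]
 [ 0.61018695 -0.00204389  0.14738454]
 [ 0.60891873 -0.00465791  0.15387457]
 [ 0.6055307   0.01300015  0.15024094]
 [ 0.60542618  0.00949208  0.15116589]
 [ 0.60580321  0.00563349  0.14974586]
 [ 0.60534107 -0.00117582  0.15282564]
 [ 0.60609911 -0.00533971  0.14955351]
 [ 0.60375227  0.00799802  0.14109198]
 [ 0.60178997  0.00586267  0.15121112]
 [ 0.60201938  0.00211125  0.15049921]
 [ 0.60383853 -0.00288151  0.1419392 ]]
tool shift cm [ 0.08  0.04 13.65] heading 166.86 z axis [ 4.e-04 -1.e-04 -1.e+00] pos [0.4822 0.0374 0.2365] t 13.05 j [-0.01  0.05  1.97 -0.    1.12 -1.35]
```

View pics/c4.png

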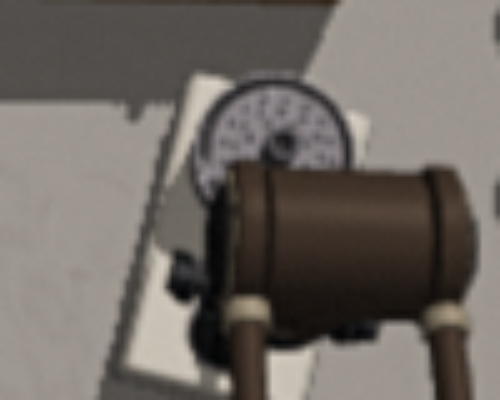

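The disc is seated and level (plate top at 116 mm, hub top at 152 mm). Next is the dial.

```bash
python3 -m creep '[[[0,0,0],[0.1,0,2],0.6],[[0,0,0],[0,0,4],0.6],[[0,0,0],[0,0,4],0.6],[[0,0,0],[0,0,2],0.6],[[0,0,0],[0,0,0.6],0.6]]' | head -2
python3 -m creep '[[[0,0,0],[0,0,0.7],0.6],[[0,0,0],[0,0,0.3],0.6],[[0,0,0],[0,0,0],0.6]]'
python3 -c "
from h import *
delta([.4815,.038,.1])"
```

```text
t: 13.55
tool_pos: [0.4783, 0.0377, 0.1075]
t: 13.85
tool_pos: [0.4811, 0.0378, 0.1012]
orientation: [0.114, 0.993, 0.0, 0.001]
wrist_force: [-0.1, -0.4, 0.4]
opening: 0.599
grip_force: 0.0
tool shift cm [-0.03  0.02  0.12] heading 166.88 z axis [ 0.0016  0.     -1.    ] pos [0.4811 0.0378 0.1012] t 13.85 j [-0.01  0.24  2.07  0.    0.83 -1.35]
```

```bash
python3 -m creep '[[[0,0,0],[0,0,0],0],[[0,0,0],[0,0,0],0],[[0,0,0],[0,0,0],0],[[0,0,0],[0,0,0],0],[[0,0,0],[0,0,0],0]]' 60
python3 -m creep '[[[0,0,0],[0,0,0],0],[[0,0,0],[0,0,0],0],[[0,0,0],[0,0,0],0]]' 90
python3 -c "
from h import *
delta([.4815,.038,.1]);print(read_state()['wrist_torque'])"
```

```text
t: 14.35
tool_pos: [0.481, 0.0387, 0.1015]
orientation: [0.115, 0.993, 0.001, 0.001]
wrist_force: [-0.5, 4.6, 5.7]
opening: 0.126
grip_force: 59.9
t: 14.65
tool_pos: [0.481, 0.0386, 0.1016]
orientation: [0.114, 0.993, 0.001, 0.001]
wrist_force: [-0.8, 4.7, 6.5]
opening: 0.119
grip_force: 90.8
tool shift cm [-0.06 -0.05  0.16] heading 166.85 z axis [ 0.0017  0.0013 -1.    ] pos [0.481  0.0386 0.1016] t 14.65 j [-0.01  0.24  2.07  0.    0.83 -1.35]
[0.67900687 0.19174915 0.0023858 ]
```

```bash
python3 -m creep '[[[0,0,0],[0,0.08,0],0],[[0,0,4],[0,0,0],0],[[0,0,5],[0,0,0],0],[[0,0,5],[0,0,0],0],[[0,0,5],[0,0,0],0]]'
python3 -m creep '[[[0,0,5],[0,0,0],0],[[0,0,5],[0,0,0],0],[[0,0,5],[0,0,0],0],[[0,0,0],[0,0,0],0]]'
python3 -c "
from h import *
delta([.481,.0386,.1016]);print(read_state()['wrist_torque'])"
```

```text
t: 15.15
tool_pos: [0.4813, 0.0394, 0.1016]
orientation: [0.278, 0.96, 0.001, 0.001]
wrist_force: [-0.9, 5.1, 6.9]
opening: 0.119
grip_force: 90.8
t: 15.55
tool_pos: [0.4817, 0.0399, 0.1016]
orientation: [0.4, 0.916, 0.002, 0.001]
wrist_force: [-0.5, 6.4, 6.0]
opening: 0.122
grip_force: 90.7
tool shift cm [-0.05 -0.14 -0.  ] heading 132.78 z axis [ 0.0029  0.002  -1.    ] pos [0.4817 0.0399 0.1016] t 15.55 j [-0.01  0.24  2.07  0.    0.83 -0.76]
[0.91373496 0.05196908 0.10598475]
```

```bash
python3 -m creep '[[[0,0,5],[0,0,0],0],[[0,0,5],[0,0,0],0],[[0,0,5],[0,0,0],0],[[0,0,5],[0,0,0],0],[[0,0,0],[0,0,0],0]]'
python3 -c "
from h import *
delta([.481,.0386,.1016]);print(read_state()['wrist_torque'])"
python3 -m creep '[[[0,0,4],[0,0,0],0],[[0,0,4],[0,0,0],0],[[0,0,3],[0,0,0],0],[[0,0,0],[0,0,0],0]]'
python3 -c "
from h import *
delta([.481,.0386,.1016]);print(read_state()['wrist_torque'])"
python3 -m creep '[[[0,0,3],[0,0,0],0],[[0,0,2.7],[0,0,0],0],[[0,0,0],[0,0,0],0],[[0,0,0],[0,0,0],0]]'
python3 -c "
from h import *
delta([.481,.0386,.1016]);print(read_state()['wrist_torque'])"
```

```text
t: 16.05
tool_pos: [0.4824, 0.0403, 0.1016]
orientation: [0.554, 0.833, 0.002, 0.001]
wrist_force: [2.0, 7.3, 3.0]
opening: 0.118
grip_force: 90.4
tool shift cm [-0.11 -0.19  0.  ] heading 112.77 z axis [ 0.0046  0.0028 -1.    ] pos [0.4824 0.0403 0.1016] t 16.05 j [-0.01  0.24  2.07  0.    0.83 -0.41]
[ 1.16512471 -0.14500968  0.20579294]
t: 16.45
tool_pos: [0.4828, 0.0405, 0.1016]
orientation: [0.631, 0.776, 0.003, 0.001]
wrist_force: [3.1, 8.4, 2.2]
opening: 0.122
grip_force: 90.3
tool shift cm [-0.15 -0.21  0.  ] heading 101.78 z axis [ 0.0055  0.0033 -1.    ] pos [0.4828 0.0405 0.1016] t 16.45 j [-0.01  0.24  2.07  0.    0.83 -0.22]
[ 1.3360136  -0.33110209  0.13582228]
t: 16.85
tool_pos: [0.483, 0.0405, 0.1016]
orientation: [0.668, 0.744, 0.003, 0.001]
wrist_force: [4.3, 8.4, 1.1]
opening: 0.124
grip_force: 90.2
tool shift cm [-0.17 -0.22  0.  ] heading 96.14 z axis [ 0.006   0.0033 -1.    ] pos [0.483  0.0405 0.1016] t 16.85 j [-0.01  0.24  2.07  0.    0.83 -0.12]
[ 1.31958915 -0.37683037  0.10755631]
```

```bash
for k in 1; do python3 -m creep '[[[0,0,0.8],[0,0,0],0],[[0,0,0],[0,0,0],0]]' >/dev/null
python3 -c "
from h import *
delta([.481,.0386,.1016]);print(read_state()['wrist_torque'])"; done
python3 -m creep '[[[0,0,0.8],[0,0,0],0],[[0,0,0],[0,0,0],0]]' >/dev/null
python3 -c "
from h import *
delta([.481,.0386,.1016]);print(read_state()['wrist_torque'])"
```

```text
tool shift cm [-0.17 -0.21 -0.  ] heading 95.33 z axis [ 0.006   0.0033 -1.    ] pos [0.483  0.0405 0.1016] t 17.05 j [-0.01  0.24  2.07  0.    0.83 -0.1 ]
[ 1.37310424 -0.37198572  0.15785909]
tool shift cm [-0.18 -0.22  0.  ] heading 94.53 z axis [ 0.0062  0.0033 -1.    ] pos [0.483  0.0405 0.1017] t 17.25 j [-0.01  0.24  2.07  0.    0.83 -0.09]
[ 1.36799771 -0.35576451  0.1136121 ]
```

```bash
python3 -m creep '[[[0,0,-0.8],[0,0,0],0],[[0,0,0],[0,0,0],0],[[0,0,0],[0,0,0],0]]'
python3 - <<'E'
from h import *
p,d=read_camera("top")
w=cloud("top",d).reshape(-1,3);w=w[~np.isnan(w[:,0])]
q=w[(np.hypot(w[:,0]-.615,w[:,1]-.0055)<.053)&(w[:,2]>.107)&(w[:,2]<.125)]
m=q.mean(0);print(len(q),np.median(q[:,2]),cv2.minEnclosingCircle(q[:,:2].astype(np.float32)),"plane",np.linalg.lstsq(np.c_[q[:,:2]-m[:2],np.ones(len(q))],q[:,2],rcond=None)[0])
r,k=proj("top",[.55,.02,.1]).astype(int);cv2.imwrite("pics/c5.png",cv2.resize(p[r-50:r+50,k-80:k+100],(720,400))[...,::-1])
t=[read_state()["wrist_torque"][2]];print(t,read_state()["t"])
E
```

```text
t: 17.55
tool_pos: [0.483, 0.0405, 0.1016]
orientation: [0.673, 0.739, 0.003, 0.001]
wrist_force: [3.7, 8.9, 2.0]
opening: 0.123
grip_force: 90.2
485 0.11583197039531604 ((0.6142022013664246, 0.003164916066452861), 0.05055195093154907) plane [0.0100643  0.00707904 0.11586785]
[np.float64(0.2382489033721853)] 17.6
```

View pics/c5.png

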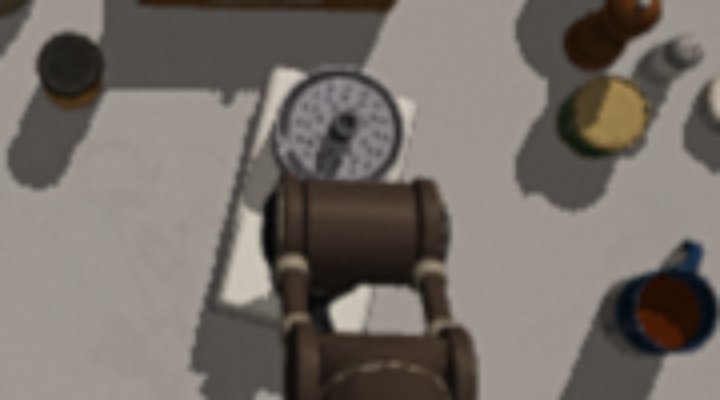

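The disc is still seated, and the jar, tin and mug haven't moved. One torque reading was high, so I'll take a few more before handing in.

```bash
for i in 1 2 3 4 5; do python3 -m creep '[[[0,0,0],[0,0,0],0]]' >/dev/null; python3 -c "
from h import *
print(read_state()['wrist_torque'][2]);delta([.481,.0386,.1])"; done
```

```text
0.18924852914869067
tool shift cm [-0.17 -0.22  0.16] heading 95.34 z axis [ 0.006   0.0033 -1.    ] pos [0.483  0.0405 0.1016] t 17.7 j [-0.01  0.24  2.07  0.    0.83 -0.1 ]
0.14035311394218453
tool shift cm [-0.17 -0.22  0.16] heading 95.35 z axis [ 0.006   0.0032 -1.    ] pos [0.483  0.0405 0.1016] t 17.8 j [-0.01  0.24  2.07  0.    0.83 -0.1 ]
0.14802773252965823
tool shift cm [-0.17 -0.22  0.16] heading 95.34 z axis [ 0.0061  0.0033 -1.    ] pos [0.483  0.0405 0.1017] t 17.9 j [-0.01  0.24  2.07  0.    0.83 -0.1 ]
0.13884898100776596
tool shift cm [-0.17 -0.22  0.16] heading 95.34 z axis [ 0.0061  0.0033 -1.    ] pos [0.483  0.0405 0.1016] t 18.0 j [-0.01  0.24  2.07  0.    0.83 -0.1 ]
0.1501807273399276
tool shift cm [-0.17 -0.22  0.16] heading 95.34 z axis [ 0.006   0.0033 -1.    ] pos [0.483  0.0405 0.1016] t 18.1 j [-0.01  0.24  2.07  0.    0.83 -0.1 ]
```

Mean torque is about 0.15 Nm, steady at 71.5°, which agrees with holding at the third click.

```bash
python3 -c "
from workcell import *
print(close_job())"
```

```text
the job is handed in; nothing more can be done
None
```

The disc is seated level on the spindle and released, and I handed the job in at about 18 s with the gripper holding the dial about 71.5° clockwise (third click 68.8°, stop 72.8°); the angle comes from the gripper's turn because the arm hid the dial, and the mug, tin and jar were not touched.

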